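# Snap the filled tin shut and hold the filling hopper over the next tin

### The arm

A 7-joint arm with a two-finger parallel gripper is mounted at the origin on the work surface. World frame = base frame: x ahead of the robot, y to its left, z up, the work surface at z = 0. Lengths are in m, angles in rad, forces in N, time in s.
With the tool pointing down it reaches from about 0.4 to 0.9 m from the base axis. Payload 5.6 kg.
Tool frame: the origin (TCP) lies midway between the tips of the shut fingers; the grasp point (between the pads) lies 19 mm behind it; z points along the fingers, y is the line along which they close (so a half turn about z gives the same grasp; the last joint's range is limited). The gripper opens to 92 mm and grips with 3 to 60 N. Pads are 20 mm wide; open, the fingers measure 128 mm over their backs; the gripper's body (75 mm by 189 mm) begins 69 mm behind the grasp point.
Start: joints at [1.104, 0.468, -0.012, 1.603, 0.006, 1.071, -0.056], TCP at [0.267, -0.593, 0.215] pointing down, gripper open.
Joint ranges: [-2.53, 2.53], [-0.31, 2.02], [-1.57, 1.55], [0.28, 2.44], [-1.29, 4.43], [0.15, 1.84], [-2.92, 2.92]. Speed limits (rad/s): [2.57, 2.57, 3.14, 3.14, 3.14, 3.14, 3.14].

### API

Orientations are given as a 3x3 rotation matrix whose columns are the frame's x, y, z axes.
In Python, from station import env, effector, solver, viewer, workorder, search_frame, tip_of gives the robot as it stands. Calls block until the motion is done:
- env.reach(position, orientation): joint-space move of the TCP to a pose.
- env.movel(position, frame=None, rate=0.15): straight line of the TCP; frame=None keeps the orientation; rate is the mean speed in m/s.
- env.goto_joints(angles): joint-space move.
- effector.release() and effector.grasp(squeeze=None): open the fingers fully, or close them until they stop; squeeze is the grip in N (None keeps the last).
- env.pause(seconds).
- solver.inverse_kinematics(position, orientation): joint angles nearest the present ones, or None.
- env.sense(): the state.
- viewer.read_camera(name): name is "scene" or "top" or "wrist"; returns (picture, depth): 480x640x3 uint8, red, green, blue; 480x640 float32, m along the optical axis (not along the pixel's ray), 0 where there is no reading.
- viewer.camera_info(name): a dict with "intrinsics" (3x3 intrinsics, pixels), "eye" and "rotation" of the camera in the world; the wrist camera has in their place "T_tool_cam" (4x4, takes a point from camera to tool coordinates, whose origin is the TCP and whose axes are the flange's). Camera axes: x right, y up, looking along -z (the intrinsics and any distortion apply to the point x, -y, -z); pixel columns grow to the right and rows downward; lengths in m; the calibration is good to about 2 mm. A picture is of the moment at which its call begins: read the wrist's pose just before it. camera_info takes no time and is no camera call.
A pose or a line that the arm cannot do raises env.PlanningError and nothing moves.
- workorder.finish_job(): hands the job in; it is judged then, once.
Trained networks look in the newest picture that a camera, given by its name, has taken for a name from the list of things; names that differ only in an ending like _2 or _b are one class to them, and where a whole thing is asked for, a point or a joint stands for the part that bears it (a point fixed in the world has none). Each returns a list of dicts, best first, with "score" (0 to 1); they miss things now and then, are a little off and sometimes report something else, mostly with a low value. They report only what shows in the picture. A call takes as long as a camera call. They do not tell look-alikes from the thing itself.
- search_frame(camera, name): "at" ([x, y, z] in m, in world coordinates, good to about 4 mm: the middle of the surface that is visible of it).
- tip_of(camera, name): "at" ([x, y, z] in m, in world coordinates, good to about 4 mm: a listed point, or the origin of a listed thing).
The state is a dict: "t": time; "joint_positions": joint angles; "joint_velocities": joint speeds; "tau": joint torques, N m; "ee_pos": TCP position; "tcp_rot": TCP orientation; "wrist_force": force on the tool from outside, world axes, zero at the start; "moment": the same for the moment, N m; "gripper_width": finger opening in m; "grasp_force": force on a finger pad.
Only numpy, scipy, OpenCV 4.12 (cv2) and the standard library are available. Lean on these libraries where they do the work, as an engineer would, in place of code of your own. Each camera call takes 0.05 s, during which the arm holds its last target. There are 200 camera calls.

### The job

Push the half-seated lid of the filled tin fully home; then take the white filling hopper off the red tray by its black grip and carry it above the tops of the three bottles to the open tin on the scale. Finish while still holding the hopper there, upright and at rest, its rectangular outlet centred over the tin's mouth and square with it, about a centimetre above the rim, ready for filling; do not let go and do not put it down. The hopper must never touch the tin or the scale, since that would spoil the weighing, and everything else stays standing where it is.

Things in the scene. Friction and masses are not known exactly. Their poses are not given: they have to be found in the camera images.
- lid (a joint): Slide of the steel lid on the filled tin, in m, growing as the lid goes down: 0 to 0.002 at the start (raised), 0.008 fully home against a hard stop. Friction holds it where it is left; it takes about 5 N straight down to move it, and 10 to 15 N pushes it surely home.
- lid_top (a point): Centre of the lid's flat top face, 103 x 75 mm, moving with the lid: 106 mm above the counter with the joint at 0, 98 mm when home. The x axis runs along the long side, z up.
- full_tin: The filled tin: a plain rectangular aluminium tin with a steel lid on it, 96 (x) x 68 (y) x 95 mm high without the lid, about 0.5 kg, loose, standing on the counter itself. Origin: centre of its underside, z up.
- hopper: White plastic filling hopper, 0.14 kg, loose, standing on its outlet on the tray (floor 4 mm above the counter). Origin: centre of the outlet's lower edge, z up. Outlet: rectangular tube 60 (x) x 40 (y) mm outside, 35 mm high; above it the sides flare to an open 120 x 90 mm rim at 80 mm height. Its black grip stands beyond the rim on the -x side, at the start roughly towards the robot.
- hopper_grip (a point): Centre of the hopper's black grip, an upright plate 12 mm thick (y), 28 mm long (x), 46 mm high, on a short bracket: 95 mm from the hopper's origin along its -x, y = 0, 82 mm above it; the plate's top is 105 mm above the origin. Axes as the hopper's. Pinch it from above across its thickness, pads about 3 mm above this point.
- tin: The open, empty tin, the same rectangular aluminium tin as the filled one but without lid, 96 (x) x 68 (y) x 95 mm high, walls 2 mm, 0.25 kg, loose, standing on the scale. Origin: centre of its underside, z up.
- tin_mouth (a point): Centre of the open tin's mouth, in the plane of its rim (123 mm above the counter), axes as the tin's: x along the long side (inside 92 mm), y along the short side (inside 64 mm), z up. The hopper may stand over it either way round.
- scale: Flat kitchen scale, fixed, 180 x 180 mm, black base 20 mm high with a steel platform whose top is 28 mm above the counter. Origin: centre of its underside.
- tray: Red cafeteria tray, fixed, 360 (x) x 270 (y) mm, floor 4 mm thick, rim 20 mm high. Origin: centre of its underside.
- bottle0: Closed amber bottle, 56 mm across, 150 mm high, loose, nearest to the robot of the row of three between the tray and the tins; to be left alone. Origin: centre of its underside.
- bottle1: Closed clear bottle, 56 mm across, 160 mm high (the tallest), loose, middle of the row; to be left alone. Origin: centre of its underside.
- bottle2: Closed green bottle, 56 mm across, 145 mm high, loose, farthest of the row; to be left alone. Origin: centre of its underside.
- bowl: Small white bowl, 70 mm across, 35 mm high, loose, at the tray's far end; to be left alone. Origin: centre of its underside.
- spoon: Wood-handled steel spoon, 120 mm long, lying across the tray's far end; to be left alone.
- canister: Low round copper can, 60 mm across, 60 mm high, loose, on the counter near the robot on the side of the tins; to be left alone. Origin: centre of its underside.
- brush: Wood-handled brush, 180 mm long, lying on the counter beyond the tins; to be left alone.
Things that resemble listed ones, but are neither listed nor needed, are in the scene too. What is shaped like the full_tin but brown or purple is not meant.

How it is judged:
On the way, in this order (a step that is already met when the one before it is completed fails the run):
1. the lid of the filled tin is fully home (value of joint lid above 0.0062 m), for 0.2 s.
2. the hopper is carried higher than the tops of the bottles (height (world z) of hopper above 0.16 m and contact force between the fingers and hopper above 1 N), for 0.2 s.
At the end, for the whole second after the job is handed in: Lid home (over 6.2 of 8 mm). Hopper held still in the fingers: outlet centre within 10 mm of the mouth's centre, 3 to 22 mm above the rim, square within 8 deg, upright within 7 deg, touching neither tin nor scale. Both tins upright, the open one within 15 mm of its place (value of joint lid above 0.0062 m and horizontal distance between hopper and tin_mouth below 0.01 m and z of hopper in the frame of tin_mouth between 0.003 and 0.022 m and angle between the x axis of hopper and the x axis of tin, either way round below 0.14 rad and angle between hopper's own z axis and vertical below 0.12 rad and linear speed of hopper below 0.015 m/s and contact force between the fingers and hopper above 1 N and contact force between hopper and tin below 0.05 N and contact force between hopper and scale below 0.05 N and angle between each of tin, full_tin's own z axis and vertical below 0.05 rad and distance of tin from where it was at the start of the episode below 0.015 m); the arm keeps its last pose, push and grip.
It fails at once if the hopper touches the open tin or the scale (contact force between hopper and tin above 0.3 N or contact force between hopper and scale above 0.3 N).
It fails at once if the open tin is shifted (distance of tin from where it was at the start of the episode above 0.02 m).
It fails at once if the filled tin is pushed away or tipped (distance of full_tin from where it was at the start of the episode above 0.04 m or angle between full_tin's own z axis and vertical above 0.4 rad).
It fails at once if a bystander is shoved or knocked over (distance of any of bottle0, bottle1, bottle2, bowl, spoon, canister, brush from where it was at the start of the episode above 0.03 m or angle between any of bottle0, bottle1, bottle2, bowl, canister's own z axis and vertical above 0.4 rad).
It also fails if it takes over 58 s, if anything falls off the work surface, if the arm or the gripper's body presses on something with over 40 N, if the wrist force passes 120 N, or if a joint passes its speed limit or range.

## Working session

There is one attempt and no reset: what is moved stays moved. The work goes in short steps, each a Python script; the robot and the scene stay as the last script left them, time stands still between calls to the robot, and variables do not carry over. Pictures are saved under pics/ and viewed, at most 10 in all, crops included, and the job is handed in when it is done.

```bash
ls; mkdir -p pics
cat > h.py <<'E'
import numpy as np, cv2
from station import env, effector, solver, viewer, workorder, search_frame, tip_of
def shot(cam,name=None):
    s=env.sense(); p,d=viewer.read_camera(cam)
    if name: cv2.imwrite('pics/'+name,p[:,:,::-1])
    return s,p,d
def cloud(cam,s,d):
    i=viewer.camera_info(cam);K=np.array(i['intrinsics'])
    v,u=np.mgrid[:480,:640]
    P=np.stack([(u-K[0,2])/K[0,0]*d,-(v-K[1,2])/K[1,1]*d,-d],-1)
    if 'eye' in i: W=P@np.array(i['rotation']).T+np.array(i['eye'])
    else:
        T=np.array(i['T_tool_cam']); P=P@T[:3,:3].T+T[:3,3]
        W=P@np.array(s['tcp_rot']).T+np.array(s['ee_pos'])
    W[d<=0]=np.nan
    return W
E
python3 - <<'E'
from h import *
for c in ('scene','top'):
    s,p,d=shot(c,c+'0.png'); np.savez(c+'0',p=p,d=d,W=cloud(c,s,d))
    i=viewer.camera_info(c); print(c,{k:(np.round(v,3).tolist() if k!='x' else 0) for k,v in i.items() if not isinstance(v,str)})
    for n in ('lid_top','full_tin','hopper','hopper_grip','tin','tin_mouth','scale','tray','bottle0','bottle1','bottle2'):
        print(c,n,[(np.round(r['at'],3).tolist(),round(r['score'],2)) for r in tip_of(c,n)])
print(s['t'],s['wrist_force'],viewer.camera_info('wrist'))
E
```

```text
pics
scene {'intrinsics': [[489.557, 0.0, 315.363], [0.0, 489.557, 230.072], [0.0, 0.0, 1.0]], 'eye': [0.955, -0.432, 1.038], 'rotation': [[0.595, -0.685, 0.42], [0.804, 0.503, -0.318], [0.007, 0.527, 0.85]]}
scene lid_top [([0.258, -0.501, 0.108], 0.96), ([0.39, -0.375, 0.11], 0.91), ([0.225, -0.299, 0.105], 0.71), ([0.54, -0.378, 0.106], 0.68)]
scene full_tin [([0.54, -0.376, 0.002], 0.94), ([0.261, -0.497, 0.003], 0.75), ([0.227, -0.301, -0.003], 0.74), ([0.397, -0.378, -0.001], 0.58)]
scene hopper [([0.533, 0.253, 0.003], 0.92), ([0.536, -0.123, 0.001], 0.29)]
scene hopper_grip [([0.439, 0.23, 0.09], 0.82)]
scene tin [([0.556, -0.131, 0.029], 0.56)]
scene tin_mouth [([0.557, -0.13, 0.116], 0.88)]
scene scale [([0.537, -0.124, -0.002], 0.92), ([0.572, 0.064, -0.004], 0.4)]
scene tray [([0.58, 0.261, 0.002], 0.88)]
scene bottle0 [([0.568, 0.064, -0.002], 0.84), ([0.426, 0.057, -0.002], 0.77), ([0.67, 0.069, 0.001], 0.72)]
scene bottle1 [([0.568, 0.064, -0.002], 0.84), ([0.426, 0.057, -0.002], 0.77), ([0.67, 0.069, 0.001], 0.72)]
scene bottle2 [([0.568, 0.064, -0.002], 0.84), ([0.42
[... 1103 characters left out ...]
443, 0.225, 0.091], 0.73)]
top bottle2 [([0.677, 0.069, -0.002], 0.97), ([0.565, 0.062, -0.0], 0.91), ([0.443, 0.225, 0.091], 0.73)]
0.6 [-0.74330793 -0.52317206 -0.00389571] {'intrinsics': array([[384.43287153,   0.        , 321.75562352],
       [  0.        , 384.43287153, 241.88813291],
       [  0.        ,   0.        ,   1.        ]]), 'T_tool_cam': array([[ 1.52733370e-03,  9.67830578e-01,  2.51598172e-01,
         6.98682476e-02],
       [ 9.99997938e-01, -1.81489085e-03,  9.10882264e-04,
        -4.00412472e-05],
       [ 1.33820293e-03,  2.51596262e-01, -9.67831354e-01,
        -1.69857053e-01],
       [ 0.00000000e+00,  0.00000000e+00,  0.00000000e+00,
         1.00000000e+00]])}
```

View pics/scene0.png

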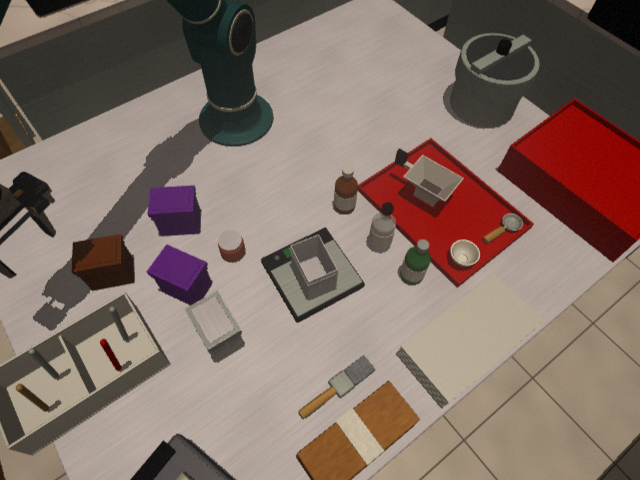

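View pics/top0.png

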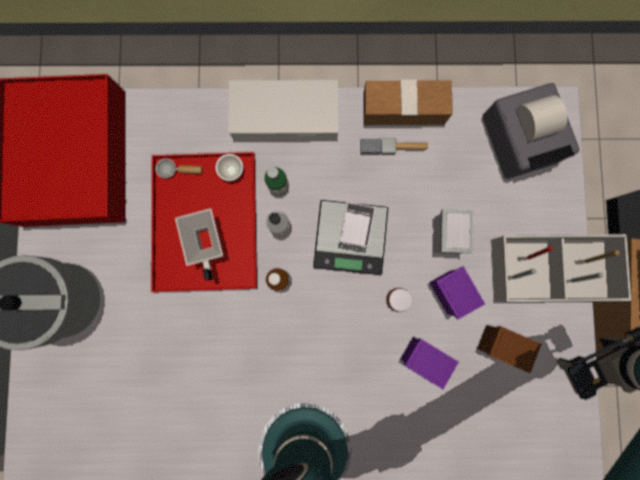

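Candidates for the filled tin (scene picture): brown (103,262), purple (175,212), purple (180,273) and bare aluminium with a steel lid (213,322). I choose the last, at about (0.54, -0.375). The hopper (432,182) and the open tin (314,265) each appear only once.

Run:
```python
from h import *
S=np.load('scene0.npz');T=np.load('top0.npz')
def rect(W,c,r,z0,z1):
    m=(np.hypot(W[...,0]-c[0],W[...,1]-c[1])<r)&(W[...,2]>z0)&(W[...,2]<z1)
    q=W[m]; 
    if len(q)<10: return None
    (a,b),(w,h),an=cv2.minAreaRect((q[:,:2]*1000).astype(np.float32))
    return len(q),round(a,1),round(b,1),round(w,1),round(h,1),round(an,1),q[:,2].mean().round(4),q[:,2].max().round(4)
for n,D in (('scene',S),('top',T)):
    W=D['W']
    print(n,'lid',rect(W,(.541,-.375),.09,.095,.12))
    print(n,'tinrim',rect(W,(.556,-.131),.09,.115,.135))
    print(n,'hoprim',rect(W,(.533,.253),.085,.074,.095))
    print(n,'grip',rect(W,(.44,.229),.035,.098,.125))
    for b in ((.426,.057),(.567,.063),(.674,.069)): print(n,'bot',rect(W,b,.05,.03,.1),rect(W,b,.05,.12,.2))
p=S['p'][:,:,::-1]
a=cv2.resize(p[280:370,150:270],(480,360),interpolation=3)
b=cv2.resize(p[140:215,380:480],(480,360),interpolation=3)
cv2.imwrite('pics/crop1.png',np.vstack([a,b])[:600])
cv2.imwrite('pics/crop1.png',cv2.resize(np.hstack([a,b]),(800,300)))
```

```text
scene lid (1863, 522.2, -374.2, 75.0, 141.3, 87.0, np.float64(0.1036), np.float64(0.1096))
scene tinrim (269, 554.5, -132.9, 69.7, 99.0, 77.8, np.float64(0.1203), np.float64(0.1269))
scene hoprim (509, 520.3, 248.3, 142.9, 95.5, 15.5, np.float64(0.08), np.float64(0.0924))
scene grip (70, 440.6, 226.0, 28.1, 15.1, 19.2, np.float64(0.1053), np.float64(0.1139))
scene bot (452, 435.5, 54.6, 56.3, 44.5, 61.1, np.float64(0.0701), np.float64(0.0999)) (147, 428.3, 58.9, 26.1, 25.4, 59.0, np.float64(0.1418), np.float64(0.1526))
scene bot (417, 571.8, 48.2, 56.6, 35.1, 28.6, np.float64(0.0685), np.float64(0.0998)) (206, 567.2, 58.5, 25.8, 26.0, 50.6, np.float64(0.1467), np.float64(0.1621))
scene bot (513, 679.6, 59.3, 56.4, 46.4, 31.1, np.float64(0.0725), np.float64(0.0998)) (152, 676.7, 64.5, 26.1, 24.4, 62.2, np.float64(0.1398), np.float64(0.1487))
top lid (1376, 522.4, -371.5, 76.8, 138.8, 86.7, np.float64(0.1047), np.float64(0.1123))
top tinrim (146, 553.7, -130.6, 67.7, 99.1, 78.1, np.float64(0.1221), np.float64(0.1283))
top hoprim (664, 520.7, 251.1, 143.3, 90.8, 14.6, np.float64(0.081), np.float64(0.0914))
top grip (71, 439.7, 229.2, 27.0, 12.5, 13.4, np.float64(0.1082), np.float64(0.1139))
top bot (167, 426.5, 61.8, 55.0, 55.4, 15.4, np.float64(0.0856), np.float64(0.0999)) (107, 426.8, 61.7, 24.3, 22.7, 90.0, np.float64(0.1496), np.float64(0.1546))
top bot (120, 563.4, 62.5, 55.4, 52.6, 59.7, np.float64(0.0734), np.float64(0.0999)) (146, 564.5, 60.6, 25.5, 26.1, 4.9, np.float64(0.1508), np.float64(0.1672))
top bot (264, 674.3, 67.4, 54.4, 55.1, 24.8, np.float64(0.0788), np.float64(0.1)) (115, 675.3, 68.0, 24.4, 25.1, 39.5, np.float64(0.143), np.float64(0.1497))
```

View pics/crop1.png

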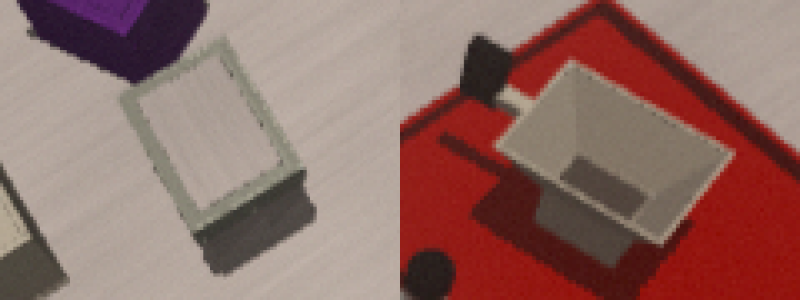

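The crop shows the aluminium tin with its steel lid at left, top at about 0.104 m, and the hopper with its black grip at the upper left of the right half. The sizes match the description. Next I press the lid.

Run:
```python
from h import *
s=env.sense();print(np.round(s['tcp_rot'],3).tolist())
effector.grasp(10)
R=np.array(s['tcp_rot'])
c=np.cos(0);Rd=np.array([[1,0,0],[0,-1,0],[0,0,-1.]])
q=[solver.inverse_kinematics([.541,-.375,.2],Rx) for Rx in (Rd,Rd@np.diag([-1,-1,1]))]
q0=np.array(s['joint_positions']); print([None if x is None else np.round(x,2).tolist() for x in q])
Rb=min(((np.abs(np.array(x)-q0).max(),k) for k,x in enumerate(q) if x is not None))[1]
Rb=[Rd,Rd@np.diag([-1,-1,1])][Rb]
env.reach([.541,-.375,.16],Rb)
env.movel([.541,-.375,.115],rate=.1)
env.pause(.2); f0=env.sense()['wrist_force'][2]
z=.110
while z>.075:
    env.movel([.541,-.375,z],rate=.03); env.pause(.05)
    s=env.sense(); f=s['wrist_force'][2]-f0
    print(round(z,4),np.round(s['ee_pos'],4),round(f,2))
    if f>14: break
    z-=.002
env.pause(.25)
env.movel([.541,-.375,.2],rate=.15)
s,p,d=shot('wrist','w1.png'); W=cloud('wrist',s,d)
m=(np.abs(W[...,0]-.541)<.03)&(np.abs(W[...,1]+.375)<.02)&(W[...,2]>.08)&(W[...,2]<.12)
print('lid z',np.median(W[m][:,2]),m.sum(),tip_of('wrist','lid_top')[:2],s['t'])
```

```text
[[0.912, 0.411, -0.0], [0.411, -0.912, -0.0], [-0.0, -0.0, -1.0]]
[[0.57, 0.5, -0.02, 1.59, 0.01, 1.05, -1.02], [0.99, 0.59, -0.64, 1.56, 0.38, 1.12, 1.84]]
0.11 [ 0.5409 -0.375   0.1098] 0.02
0.108 [ 0.541  -0.375   0.1079] -0.57
0.106 [ 0.541  -0.375   0.1059] -0.3
0.104 [ 0.5412 -0.3751  0.1041] 1.34
0.102 [ 0.5412 -0.3751  0.1023] 2.73
0.1 [ 0.5412 -0.3751  0.1001] 3.48
0.098 [ 0.5412 -0.3751  0.0984] 5.84
0.096 [ 0.5413 -0.3752  0.0983] 15.89
lid z 0.09854140966303564 4289 [{'at': [0.542, -0.3726, 0.0933], 'score': 0.86}, {'at': [0.3904, -0.3796, 0.1061], 'score': 0.84}] 8.2333
```

The lid is home: it stopped hard at 98.3 mm with 16 N. Next is a close look at the hopper grip.

```bash
cat >> h.py <<'E'
def Rt(deg):
    a=np.radians(deg);c,s=np.cos(a),np.sin(a)
    return np.array([[c,-s,0],[s,c,0],[0,0,1]])@np.diag([1.,-1,-1])
def rect(W,m):
    q=W[m]
    (a,b),(w,h),an=cv2.minAreaRect((q[:,:2]*1000).astype(np.float32))
    return len(q),round(a,1),round(b,1),round(w,1),round(h,1),round(an,1),q[:,2].mean().round(4)
E
python3 - <<'E'
from h import *
env.movel([.541,-.375,.30],rate=.25)
effector.release()
env.reach([.43,.225,.27],Rt(15))
env.pause(.3)
s,p,d=shot('wrist','w2.png'); W=cloud('wrist',s,d); np.savez('w2',W=W,p=p)
print(np.round(s['ee_pos'],4),np.round(s['joint_positions'],2),s['t'],s['gripper_width'])
g=np.hypot(W[...,0]-.44,W[...,1]-.228)<.035
print('grip',rect(W,g&(W[...,2]>.1)&(W[...,2]<.125)))
h=(np.hypot(W[...,0]-.533,W[...,1]-.253)<.085)&(W[...,2]>.079)&(W[...,2]<.095)&(~g)
print('rim',rect(W,h))
print(tip_of('wrist','hopper_grip'),tip_of('wrist','hopper'))
E
```

```text
[0.4302 0.2247 0.27  ] [-0.07  0.18 -0.54  1.9   0.1   1.09 -1.95] 12.7417 0.09152859006934218
grip (447, 440.2, 228.8, 27.6, 11.5, 14.8, np.float64(0.1082))
rim (3532, 531.9, 253.5, 119.8, 90.1, 15.0, np.float64(0.0825))
[{'at': [0.4406, 0.2305, 0.0848], 'score': 0.89}] []
```

View pics/w2.png

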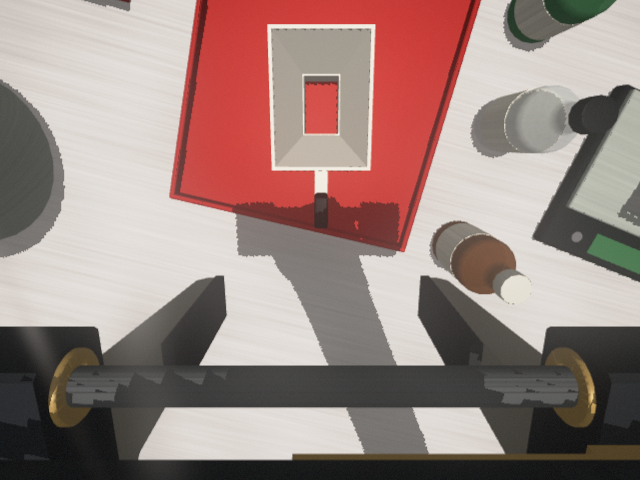

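The grip at pixel (320,210) lies centred between the open fingers and matches the measured point. Now I grasp, lift and look again.

Run:
```python
from h import *
R=Rt(15)
env.movel([.4402,.2288,.14],R,rate=.12)
env.movel([.4402,.2288,.070],R,rate=.06)
effector.grasp(45); s=env.sense(); print(s['gripper_width'],s['grasp_force'],np.round(s['ee_pos'],4))
env.movel([.4402,.2288,.12],R,rate=.06)
env.movel([.4402,.2288,.285],R,rate=.12)
env.pause(.2)
s,p,d=shot('wrist','w3.png'); W=cloud('wrist',s,d); np.savez('w3',W=W,p=p)
print(s['gripper_width'],s['grasp_force'],np.round(s['wrist_force'],2),s['t'])
dd=.285-.070
h=(np.hypot(W[...,0]-.533,W[...,1]-.253)<.082)&(W[...,2]>.068+dd)&(W[...,2]<.1+dd)
print('rim',rect(W,h))
q=W[h];print(np.round(np.percentile(q[:,2],[5,50,95])-dd,4)); A=np.c_[q[:,:2]-[.533,.253],np.ones(len(q))]
print('plane',np.linalg.lstsq(A,q[:,2],rcond=None)[0])
```

```text
0.01160947974144888 44.998807311058044 [0.4402 0.2288 0.07  ]
0.01167204186274573 44.998242259025574 [-0.54 -1.15 -1.46] 19.3333
rim (23639, 506.7, 246.9, 109.9, 90.9, 15.1, np.float64(0.2927))
[0.0692 0.0783 0.0837]
plane [-0.01900946 -0.00398427  0.29214662]
```

View pics/w3.png

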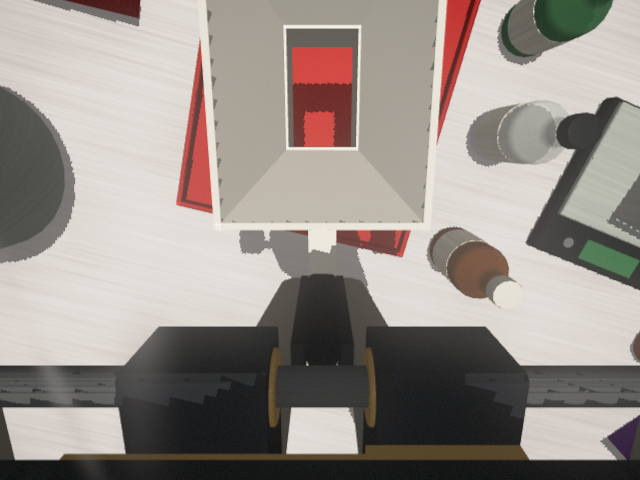

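Run:
```python
from h import *
W=np.load('w3.npz')['W']
a=np.radians(15);u=np.array([np.cos(a),np.sin(a)]);v=np.array([-u[1],u[0]])
X=(W[...,:2]-[.4402,.2288])@u-.095; Y=(W[...,:2]-[.4402,.2288])@v; Z=W[...,2]
for x0 in range(-62,40,10):
    m=(X*1000>x0)&(X*1000<x0+10)&(Z>.25)&(np.abs(Y)<.055)
    if m.sum(): print(x0,m.sum(),[np.round(np.percentile(Z[m&k],98),4) if (m&k).sum() else None for k in (Y>.04,Y<-.04)],np.round([Y[m].min(),Y[m].max()],4))
tx,ty,ta=.555,-.132,-12
a=np.radians(ta);g=np.array([tx,ty])-.095*np.array([np.cos(a),np.sin(a)])
R=Rt(ta);print(g)
env.movel([g[0],g[1],.285],R,rate=.12)
env.pause(.3)
s,p,d=shot('wrist'); print(s['t'],np.round(s['ee_pos'],4),s['gripper_width'])
for c in ('top','scene'):
    s,p,d=shot(c,c+'4.png'); W=cloud(c,s,d); np.savez(c+'4',W=W,p=p)
    zt=.285-.066+.08
    m=(np.hypot(W[...,0]-tx,W[...,1]-ty)<.078)&(np.abs(W[...,2]-zt)<.008)
    print(c,'rim',rect(W,m))
    m=(np.hypot(W[...,0]-g[0],W[...,1]-g[1])<.03)&(np.abs(W[...,2]-.25)<.008)
    print(tip_of(c,'hopper'),tip_of(c,'tin_mouth'))
```

```text
-62 5089 [np.float64(0.2993), np.float64(0.2992)] [-0.0449  0.0454]
-52 5673 [np.float64(0.2993), np.float64(0.2993)] [-0.045   0.0456]
-42 5287 [np.float64(0.2993), np.float64(0.2993)] [-0.045   0.0454]
-32 4400 [np.float64(0.2994), np.float64(0.2992)] [-0.0451  0.0454]
-22 3967 [np.float64(0.2994), np.float64(0.2993)] [-0.0449  0.0455]
-12 4166 [np.float64(0.2992), np.float64(0.2994)] [-0.045   0.0458]
-2 4364 [np.float64(0.2993), np.float64(0.2993)] [-0.0451  0.0454]
8 4574 [np.float64(0.2993), np.float64(0.2993)] [-0.0449  0.0456]
18 4833 [np.float64(0.2992), np.float64(0.2991)] [-0.0451  0.0453]
28 3132 [None, None] [-0.0346  0.0358]
[ 0.46207598 -0.11224839]
22.6833 [ 0.4621 -0.1122  0.285 ] 0.011914969404130466
top rim (412, 585.7, -137.8, 90.0, 57.5, 78.2, np.float64(0.2967))
[{'at': [0.554, -0.1292, 0.2223], 'score': 0.92}] []
scene rim (753, 546.5, -131.3, 91.3, 138.6, 77.4, np.float64(0.2958))
[{'at': [0.5562, -0.1278, 0.2201], 'score': 0.8}] [{'at': [0.5563, -0.1335, 0.1224], 'score': 0.79}]
```

View pics/scene4.png

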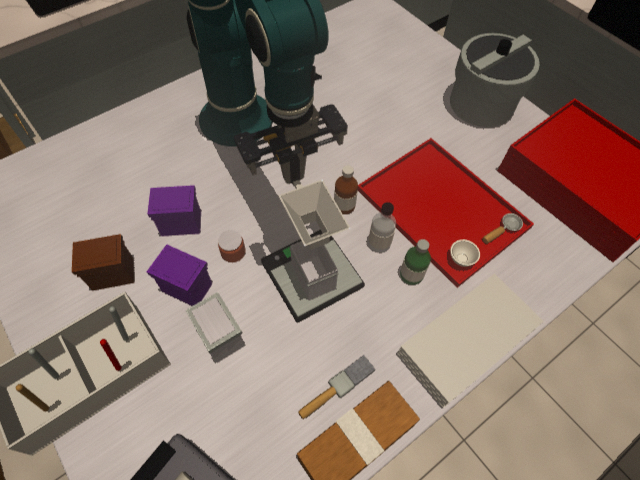

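The picture shows the hopper at (313,210) above the tin at (316,270). Nothing else has moved, and the rim is level. Lowering slowly.

Run:
```python
from h import *
s=env.sense();g=s['ee_pos'];print(g)
env.movel([.46208,-.11225,.202],Rt(-12),rate=.04)
env.pause(.5)
s,p,d=shot('wrist'); W=cloud('wrist',s,d)
print(s['t'],np.round(s['ee_pos'],4),s['gripper_width'],s['grasp_force'],np.round(s['wrist_force'],2))
a=np.radians(-12);u=np.array([np.cos(a),np.sin(a)]);v=np.array([-u[1],u[0]])
X=(W[...,:2]-s['ee_pos'][:2])@u-.095; Y=(W[...,:2]-s['ee_pos'][:2])@v; Z=W[...,2]
m=(np.abs(Y)<.055)&(X>-.062)&(X<.03)&(Z>.19)&(Z<.24);print('rim z',np.percentile(Z[m],99),Y[m].min(),Y[m].max())
pics=[]
for c in ('top','scene'):
    s,p,d=shot(c,c+'5.png'); W=cloud(c,s,d)
    m=(np.hypot(W[...,0]-.555,W[...,1]+.132)<.085)&(np.abs(W[...,2]-.123)<.007)
    print(c,'tin',rect(W,m) if m.sum()>5 else 0)
    print(tip_of(c,'hopper'),tip_of(c,'tin_mouth'))
    y,x=(170,300) if c=='top' else (180,250)
    pics.append(cv2.resize(p[y:y+120,x:x+120,::-1],(400,400),interpolation=3))
cv2.imwrite('pics/c5.png',np.hstack(pics))
```

```text
[ 0.46206458 -0.11226798  0.284993  ]
25.7583 [ 0.4621 -0.1123  0.202 ] 0.011851261573098706 44.99830484390259 [-0.62 -0.43 -1.66]
rim z 0.21672075542788702 -0.04552449171117167 0.045431729177007614
top tin 0
[{'at': [0.5549, -0.1303, 0.1323], 'score': 0.86}] [{'at': [0.5546, -0.1261, 0.1208], 'score': 0.58}, {'at': [0.5818, 0.2604, 0.0021], 'score': 0.52}, {'at': [0.5557, -0.1285, 0.1335], 'score': 0.43}, {'at': [0.676, 0.07, 0.0005], 'score': 0.39}]
scene tin (155, 554.7, -133.3, 68.8, 98.7, 78.6, np.float64(0.1206))
[{'at': [0.5559, -0.1313, 0.1169], 'score': 0.69}, {'at': [0.557, -0.1346, 0.1334], 'score': 0.65}] [{'at': [0.5573, -0.1314, 0.118], 'score': 0.66}, {'at': [0.5369, -0.3746, 0.101], 'score': 0.58}]
```

View pics/c5.png

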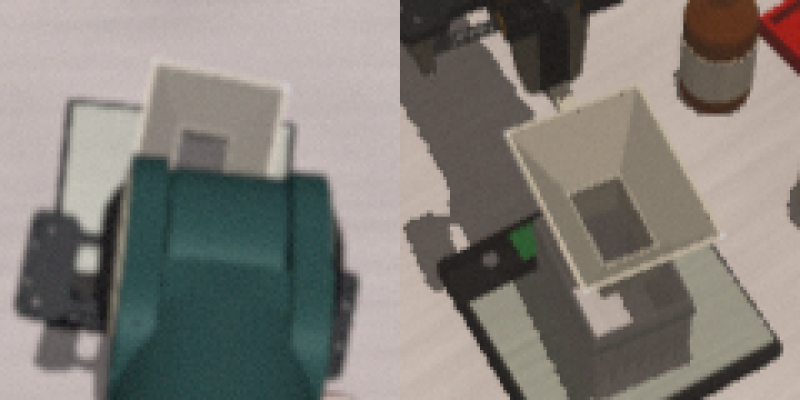

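The crop shows the hopper square over the tin in both views. Its outlet is about 13 mm above the rim and within about 2 mm of centre, so I hand in.

```bash
python3 -c "
from h import *
print(workorder.finish_job())"
```

```text
the job is handed in; nothing more can be done
None
```

Job handed in, verdict not reported: the lid is home (98.3 mm), and the hopper is held upright and still over the open tin, square with it, about 13 mm above the rim and within about 2 mm of centre by my measurements.

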